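Wind the mould press tight with fingertip strokes

TASK

Clamp the white mould in the little press: push the wings of the yellow screw round clockwise (seen from above) with the fingertips, stroke after stroke, until the steel pad bears firmly on the mould and the screw will turn no further. Only push the wings, never take them between the fingers, do not shift or lift the mould, and leave the things around the press where they are.

Things in the scene. Friction and masses are not known exactly. Their poses are not given: they have to be found in the camera images.
- press: Mould press, fixed to the table. White base plate 130 x 150 x 15 mm; origin at the centre of its underside, z up. White crossbar 44 (x) x 146 (y) x 20 mm along the press's own y, its top 128 mm above the table, on two steel columns 12 mm thick at y = +57 and -57 mm. The -y column ends 131 mm above the table; the +y one goes on up.
- column_top (a point): Top centre of the long +y column, 178 mm above the table, 57 mm from the screw's axis, 12 mm thick: only 3 mm outside the circle of the wing tips, so a fingertip pushing a wing cannot pass it. Lift out before it and come in again behind the other wing.
- seat (a point): Centre of the base plate's upper face, 15 mm above the table, on the screw's axis: where the mould stands.
- wing_hub (a point): Centre of the yellow wing screw on its vertical axis, at half its height; turns and sinks with it. Hub 48 mm in diameter, two opposite wings 10 mm thick reaching 48 mm from the axis along the point's +x and -x; z up. Hub and wings are 26 mm high. 162 mm above the table at joint value 0, about 148 mm when tight; the wings' undersides then clear the crossbar by 7 mm.
- screw (a joint): Angle of the wing screw, rad; grows clockwise seen from above (tightening). It starts between 0 and 3. Stiff by friction (about 0.12 N m, roughly 3 N at the wings), stays where it is left. It lowers the pad by 1.9 mm per rad; the pad meets the mould at about 7.5 and the screw then quickly tightens; dead stop at 7.9. Let go when tight, it springs back to about 7.52 and stays clamped.
- pad: Steel pressing pad, 40 x 40 x 12 mm, at the screw's lower end under the crossbar; origin at the centre of its underside. Does not turn, sinks with the screw, carries the screw.
- mould: White closed two-part mould, 70 x 80 x 60 mm high, 0.33 kg, standing loose on the seat under the pad; origin at the centre of its underside.
- pocket_scale: Bystander: black pocket scale 75 x 120 x 18 mm, on the robot's side of the press; origin at the centre of its underside.
- spare_block: Bystander: white spare block 60 x 90 x 35 mm beside the press; origin at the centre of its underside.
- card_box: Bystander: flat green card box 65 x 95 x 22 mm beside the press; origin at the centre of its underside.
- jar: Bystander: white jar with yellow cap, 110 mm wide, 170 mm high; origin at the centre of its underside.
- tub: Bystander: white open tub, 150 mm wide, 120 mm high; origin at the centre of its underside.
- mug: Bystander: blue mug behind the press, 80 mm wide, 90 mm high; origin at the centre of its underside.
Mind the look-alikes: they are no part of the job. What is shaped like the press but green is not meant. Leave any green look-alike of the mould alone.

How it is judged:
By the outcome, as a careful person would: the job done as asked, in the order asked, and still so for the second after the job is handed in, with the robot touching nothing.
It also fails if it takes over 48 s, if anything falls off the work surface, if the arm or the gripper's body presses on something with over 40 N, if the wrist force passes 120 N, or if a joint passes its speed limit or range.

ROBOT

A 6-joint arm with a two-finger parallel gripper is mounted at the origin on the work surface. World frame = base frame: x ahead of the robot, y to its left, z up, the work surface at z = 0. Lengths are in m, angles in rad, forces in N, time in s.
With the tool pointing down it reaches from about 0.3 to 0.75 m from the base axis. Payload 8.5 kg.
Tool frame: the origin (TCP) lies midway between the tips of the shut fingers; the grasp point (between the pads) lies 19 mm behind it; y points along the fingers, x is the direction in which the jaws open and shut, and the axes are right-handed (so a half turn about y gives the same grasp; the last joint's range is limited). The gripper opens to 85 mm and grips with 20 to 120 N. Pads are 22 mm wide; open, the fingers measure 114 mm over their backs; the gripper's body (76 mm by 85 mm) begins 54 mm behind the grasp point. The pads swing forward as they close: fully open they stand 13 mm farther back than shut.
Start: joints at [1.045, 0.381, 1.297, -0, 1.464, -0.215], TCP at [0.168, 0.524, 0.231] pointing down, gripper open.
Joint ranges: [-3.11, 3.11], [-0.89, 2.33], [0.22, 2.48], [-1.42, 4.56], [0.17, 2.85], [-2.88, 2.88]. Speed limits (rad/s): [2.39, 2.39, 3.14, 3.14, 3.14, 3.14].

INTERFACE

Orientations are given as a 3x3 rotation matrix whose columns are the frame's x, y, z axes.
In Python, from rig import robot gives the robot as it stands.
- The arm moves only by the tool move_arm, never from a script. Its argument "increments" is a list of rows, each a list of 5 numbers: the shift along the world's x, y, z in mm, then the turn about the world's z in rad, then the opening, from -1 (shut) to 1 (fully open). A call has exactly 10 rows; each row shifts and turns the commanded pose from where the row before left it; what a row does not reach is not made up. A row lasts 1/8 s, in which the tool goes at most 62.5 mm and 10.7 degrees, less where a joint would pass 70% of its speed; a pose out of reach is approached as far as the arm can. A call with a gripper value outside its range is refused whole. The fingers move at their own pace and stop on an object; "force" is the grip in N (left out, the last holds). Time passes only in rows, so rows that do not move let the fingers close, or fill a call up. It gives the time, the measured TCP pose, the force and the opening at its end, in the units of the state.
- robot.sense(): the state, without advancing time (a new reading comes with each control period).
- robot.camera(name): name is "side" or "top"; returns a dict with "image" (480x640x3 uint8, blue, green, red), "K" (3x3 intrinsics, pixels), "world_from_camera" (4x4, takes a point from camera to world coordinates). Camera axes: x right, y up, looking along -z (the intrinsics and any distortion apply to the point x, -y, -z); pixel columns grow to the right and rows downward; lengths in m; the calibration is good to about 2 mm. A picture is of the moment at which its call begins. There is no depth.
- robot.close_job(): hands the job in, once; it reports no verdict.
The state is a dict: "time_s": time; "joints": joint angles; "dq": joint speeds; "tau": joint torques, N m; "tool_pos": TCP position; "eef_rot": TCP orientation; "force": force on the tool from outside, world axes, zero at the start; "moment": the same for the moment, N m; "width": finger opening in m.
Only numpy, scipy, OpenCV 4.12 (cv2) and the standard library are available. Lean on these libraries where they do the work, as an engineer would, in place of code of your own. Each camera call takes 0.05 s, during which the arm holds its last target.

## Working session

There is one attempt and no reset: what is moved stays moved. The work goes in short steps, Python scripts to look and compute and a tool call to move; the robot and the scene stay as the last step left them, time stands still between calls to the robot, and variables do not carry over. Pictures are saved under pics/ and viewed, and the job is handed in when it is done.

Besides the shell and the picture viewer there is one more tool, called after "Request:" as name(argument=value, ...), one argument or row to a line, values as JSON. move_arm: Moves the arm, as the interface text tells. Its arguments: {"type":"object","properties":{"increments":{"type":"array"},"force":{"type":"number"}},"required":["increments"]}

```bash
mkdir -p pics; ls; cat > h.py <<'E'
from rig import robot
import cv2, numpy as np
np.set_printoptions(precision=4,suppress=True)
def snap(name,fn):
    c=robot.camera(name); cv2.imwrite(fn,c["image"]); np.savez(f"cam_{name}.npz",K=c["K"],T=c["world_from_camera"]); return c
def ray(name,u,v,z):
    d=np.load(f"cam_{name}.npz");K=d["K"];T=d["T"]
    r=np.linalg.inv(K)@[u,v,1]; r=np.array([r[0],-r[1],-r[2]]); r=T[:3,:3]@r; o=T[:3,3]
    return o+r*(z-o[2])/r[2]
def proj(name,p):
    d=np.load(f"cam_{name}.npz");K=d["K"];T=d["T"]
    q=T[:3,:3].T@(np.array(p)-T[:3,3]); q=np.array([q[0],-q[1],-q[2]]); q=K@q; return q[:2]/q[2]
E
python3 - <<'E'
from h import *
for n in("side","top"):
    c=snap(n,f"pics/{n}0.png");print(c["K"],c["world_from_camera"],[k for k in c])
print(robot.sense())
E
```

```text
pics
[[463.2612   0.     317.5516]
 [  0.     463.2612 242.3317]
 [  0.       0.       1.    ]] [[ 0.8803  0.3771 -0.288   0.2136]
 [-0.4742  0.6787 -0.5609 -0.5888]
 [-0.0161  0.6303  0.7762  0.9673]
 [ 0.      0.      0.      1.    ]] ['image', 'K', 'world_from_camera']
[[439.9297   0.     329.7082]
 [  0.     439.9297 233.2483]
 [  0.       0.       1.    ]] [[ 0.0144  0.9933 -0.1144  0.3966]
 [-0.9998  0.0126 -0.017   0.0002]
 [-0.0154  0.1146  0.9933  1.2423]
 [ 0.      0.      0.      1.    ]] ['image', 'K', 'world_from_camera']
{'time_s': 0.1, 'joints': array([ 1.0447,  0.3812,  1.2981,  0.    ,  1.4636, -0.2153]), 'dq': array([-0.0011, -0.002 , -0.0026, -0.    ,  0.0009,  0.0007]), 'tau': array([  0.0041, -44.9218, -23.1655,  -0.0001,   0.0037,  -0.    ]), 'tool_pos': array([0.1681, 0.5234, 0.2308]), 'eef_rot': array([[ 0.3058, -0.0007, -0.9521],
       [ 0.9521, -0.0011,  0.3058],
       [-0.0012, -1.    ,  0.0003]]), 'force': array([ 0.0224, -1.3492, -0.4182]), 'moment': array([ 0.0255, -0.0332,  0.018 ]), 'width': 0.08551115868848187}
```

View pics/side0.png

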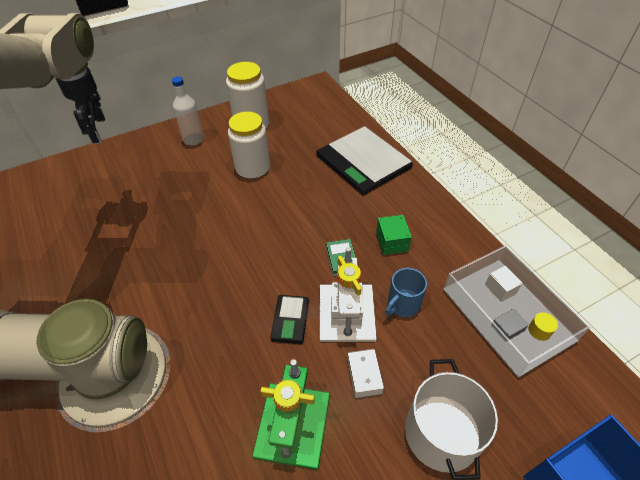

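View pics/top0.png

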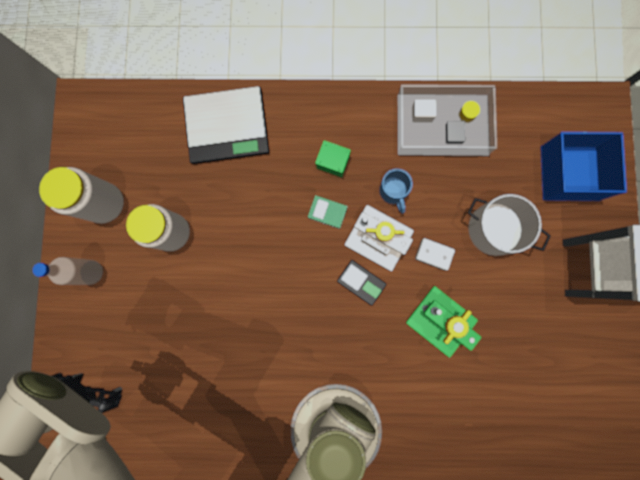

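Candidates: the white press with yellow screw (top ≈ 384,231; side ≈ 348,272) and the green press with yellow screw (top ≈ 457,327; side ≈ 287,395), which is the look-alike. The green cube (top 333,158) looks like the mould. I choose the white press and check it close up.

```bash
python3 - <<'E'
import cv2
import numpy as np
a=cv2.imread("pics/top0.png")[190:290,330:430]; b=cv2.imread("pics/side0.png")[235:355,300:400]
cv2.imwrite("pics/ct.png",cv2.resize(a,(800,600)[:1]*1+(800,) if 0 else (600,600),interpolation=cv2.INTER_CUBIC))
cv2.imwrite("pics/cs.png",cv2.resize(b,(500,600),interpolation=cv2.INTER_CUBIC))
E
```

```text
(no output)
```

View pics/ct.png

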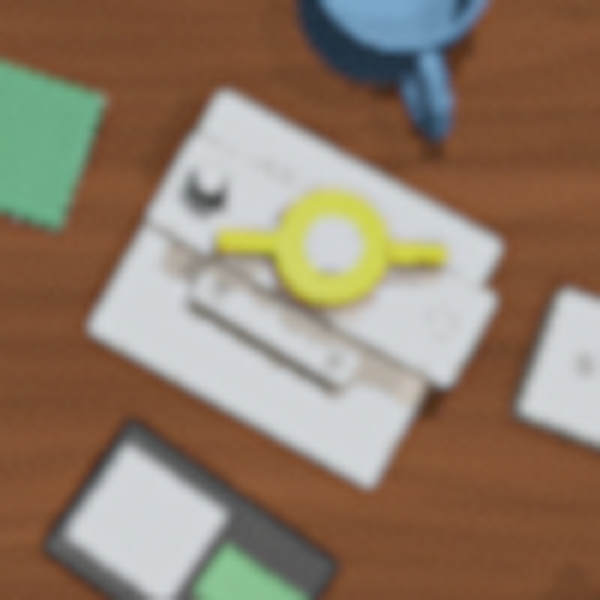

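View pics/cs.png

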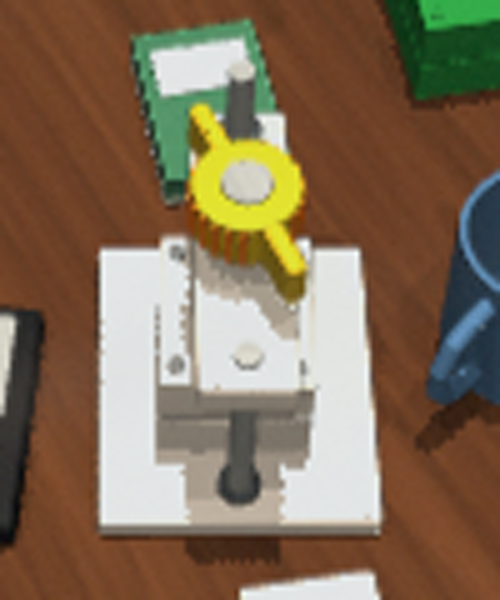

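The crops confirm the white press with its yellow screw. In the top picture the hub is at about (385.3,231.2), the long column top at (364.2,221.3), the short one at (403.3,243.7), and the wing tips at (366.3,230.2) and (404.2,232.7). In the side picture the hub is at (349.4,271.4) and the long column at (348.2,248.6).

```bash
python3 - <<'E'
from h import *
zt=.172
print("hub top cam",ray("top",385.3,231.2,zt),"side",ray("side",349.4,271.4,zt))
print("long",ray("top",364.2,221.3,.178),ray("side",348.2,248.6,.178))
print("short",ray("top",403.3,243.7,.131),ray("side",349.6,306.2,.131))
a,b=ray("top",366.3,230.2,zt),ray("top",404.2,232.7,zt);print("wings",a,b,np.linalg.norm(a-b),np.degrees(np.arctan2(*(a-b)[1::-1])))
a,b=ray("side",340,256.6,zt),ray("side",359,292,zt);print("wings",a,b,np.linalg.norm(a-b),np.degrees(np.arctan2(*(a-b)[1::-1])))
# base corners
for n,ps in (("top",[(367.3,204.7),(413.5,231),(392,271.3),(345,245)]),("side",[(320,284.6),(372,284.6),(376,340),(320,340)])):
    P=np.array([ray(n,*p,.015) for p in ps]);print(n,P[:,:2],P.mean(0),[np.linalg.norm(P[i]-P[(i+1)%4]) for i in range(4)])
E
```

```text
hub top cam [ 0.5266 -0.1174  0.172 ] side [ 0.5298 -0.116   0.172 ]
long [ 0.5496 -0.0653  0.178 ] [ 0.5562 -0.0662  0.178 ]
short [ 0.5004 -0.1673  0.131 ] [ 0.5008 -0.1684  0.131 ]
wings [ 0.5285 -0.071   0.172 ] [ 0.5235 -0.1635  0.172 ] 0.09264461133525097 86.91076742134611
wings [ 0.5321 -0.0726  0.172 ] [ 0.5206 -0.1695  0.172 ] 0.09760041056202767 83.20817527747491
top [[ 0.6205 -0.0839]
 [ 0.5473 -0.2135]
 [ 0.4339 -0.1532]
 [ 0.5054 -0.0221]] [ 0.5268 -0.1182  0.015 ] [np.float64(0.14888546137390876), np.float64(0.12843672190886263), np.float64(0.14935216054330894), np.float64(0.13064270579338844)]
side [[ 0.5085 -0.0218]
 [ 0.6204 -0.0837]
 [ 0.5475 -0.2147]
 [ 0.4368 -0.1539]] [ 0.5283 -0.1185  0.015 ] [np.float64(0.12793485601238427), np.float64(0.14989399148463894), np.float64(0.12635588062452816), np.float64(0.1502174510299232)]
```

Request:
move_arm(
  increments=[
    [19,-34,2,0.042,-1],
    [19,-34,2,0.042,-1],
    [19,-34,2,0.042,-1],
    [19,-34,2,0.042,-1],
    [19,-34,2,0.042,-1],
    [19,-34,2,0.042,-1],
    [19,-34,2,0.042,-1],
    [19,-34,2,0.042,-1],
    [19,-34,2,0.042,-1],
    [19,-34,2,0.042,-1],
  ],
  force=60,
)

```text
time_s: 1.35
tool_pos: [0.3585, 0.1824, 0.2512]
eef_rot: [[-0.11, -0.0, -0.994], [0.994, -0.0, -0.11], [0.0, -1.0, 0.0]]
force: [0.4, -0.4, -0.2]
width: 0.0001
```

Request:
move_arm(
  increments=[
    [19,-34,0,0.042,-1],
    [19,-34,0,0.042,-1],
    [19,-34,0,0.042,-1],
    [19,-34,0,0.042,-1],
    [19,-34,0,0.042,-1],
    [19,-34,0,0.042,-1],
    [19,-34,0,0.042,-1],
    [19,-34,0,0.042,-1],
    [19,-34,0,0.042,-1],
    [19,-34,0,0.042,-1],
  ],
)

```text
time_s: 2.6
tool_pos: [0.5486, -0.1575, 0.2509]
eef_rot: [[-0.506, -0.001, -0.863], [0.863, 0.0, -0.506], [0.001, -1.0, 0.0]]
force: [-0.3, -1.0, 0.6]
width: 0.0004
```

```bash
python3 - <<'E'
from h import *
c=snap("side","pics/side1.png")
s=robot.sense();print(s)
print(proj("side",s["tool_pos"]))
b=c["image"][150:350,240:460]
cv2.imwrite("pics/cs1.png",cv2.resize(b,(660,600),interpolation=cv2.INTER_CUBIC))
E
```

```text
{'time_s': 2.65, 'joints': array([-0.4912,  0.4098,  1.1955, -0.0011,  1.536 , -2.5915]), 'dq': array([ 0.0349, -0.0333,  0.0917,  0.0031, -0.0313,  0.1205]), 'tau': array([  9.6261, -55.2183, -20.7251,   0.6999,   0.9653,   0.1161]), 'tool_pos': array([ 0.5501, -0.1613,  0.2502]), 'eef_rot': array([[-0.5052, -0.0003, -0.863 ],
       [ 0.863 , -0.0011, -0.5052],
       [-0.0008, -1.    ,  0.0008]]), 'force': array([-2.2001, -3.1408, -1.225 ]), 'moment': array([-0.1263,  0.0765, -0.0003]), 'width': -8.405619674303348e-05}
[372.0059 260.4532]
```

View pics/cs1.png

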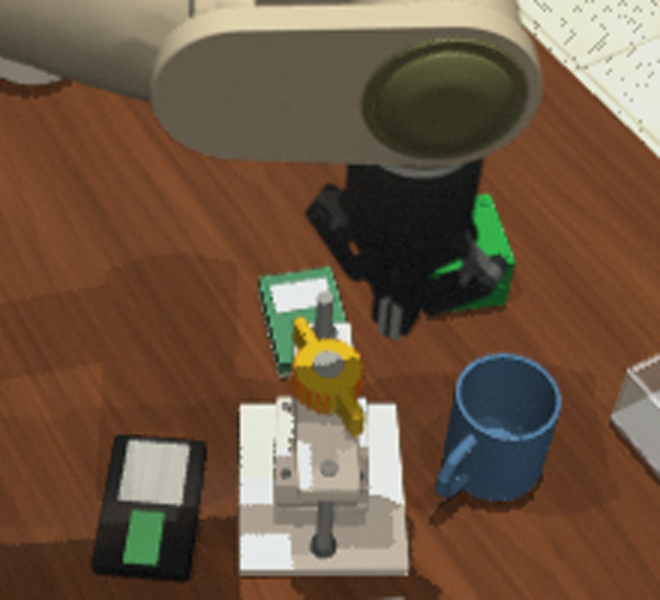

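The shut fingertips are at about (372,260), near the projected TCP. The knuckles bulge out in the jaw direction, to about (345,220) and (405,245), so I check their height against the column.

```bash
python3 - <<'E'
from h import *
s=robot.sense();p=s["tool_pos"];x=s["eef_rot"][:,0]
for d in (-60,-50,-40,-20,-12,0,12,20,40,50,60):
    print(d,[ (proj("side",p+x*d/1e3+[0,0,h/1e3]).round(0)-[240,150])*3 for h in (0,20,36,50,73)])
E
```

```text
-60 [array([480., 369.]), array([486., 351.]), array([489., 336.]), array([492., 321.]), array([498., 297.])]
-50 [array([468., 363.]), array([471., 345.]), array([474., 330.]), array([477., 315.]), array([480., 291.])]
-40 [array([453., 357.]), array([456., 339.]), array([459., 324.]), array([462., 309.]), array([465., 285.])]
-20 [array([423., 345.]), array([426., 324.]), array([429., 309.]), array([432., 297.]), array([435., 273.])]
-12 [array([414., 339.]), array([414., 321.]), array([417., 303.]), array([420., 291.]), array([423., 267.])]
0 [array([396., 330.]), array([399., 312.]), array([399., 297.]), array([402., 282.]), array([405., 258.])]
12 [array([378., 324.]), array([381., 306.]), array([384., 288.]), array([384., 276.]), array([387., 252.])]
20 [array([369., 318.]), array([369., 300.]), array([372., 285.]), array([372., 270.]), array([375., 246.])]
40 [array([342., 306.]), array([342., 288.]), array([345., 270.]), array([345., 258.]), array([348., 234.])]
50 [array([327., 300.]), array([330., 282.]), array([330., 264.]), array([330., 252.]), array([333., 228.])]
60 [array([315., 294.]), array([315., 276.]), array([315., 258.]), array([318., 246.]), array([318., 222.])]
```

Request:
move_arm(
  increments=[
    [-0.5,4,0,0,-1],
    [0,0,-12,0,-1],
    [0,0,-12,0,-1],
    [0,0,-12,0,-1],
    [0,0,-12,0,-1],
    [0,0,-12,0,-1],
    [0,0,-12,0,-1],
    [0,0,-12,0,-1],
    [0,0,-8,0,-1],
    [0,0,-6,0,-1],
  ],
)

```text
time_s: 3.9
tool_pos: [0.5477, -0.1524, 0.1528]
eef_rot: [[-0.505, -0.0, -0.863], [0.863, 0.0, -0.505], [0.0, -1.0, 0.0]]
force: [-0.7, -0.3, -0.2]
width: 0.0001
```

```bash
python3 - <<'E'
from h import *
c=snap("side","pics/side2.png");t=snap("top","pics/top2.png")
s=robot.sense();print(s["tool_pos"],s["force"])
b=c["image"][190:340,270:435]; a=t["image"][170:290,320:452]
cv2.imwrite("pics/c2.png",np.hstack([cv2.resize(b,(400,364),interpolation=cv2.INTER_CUBIC),cv2.resize(a,(400,364),interpolation=cv2.INTER_CUBIC)]))
# stroke table
import sys
ax=np.array([.5275,-.1175]);r=.040
E
```

```text
[ 0.5476 -0.1523  0.1528] [ 0.6078 -0.452  -1.1822]
```

View pics/c2.png

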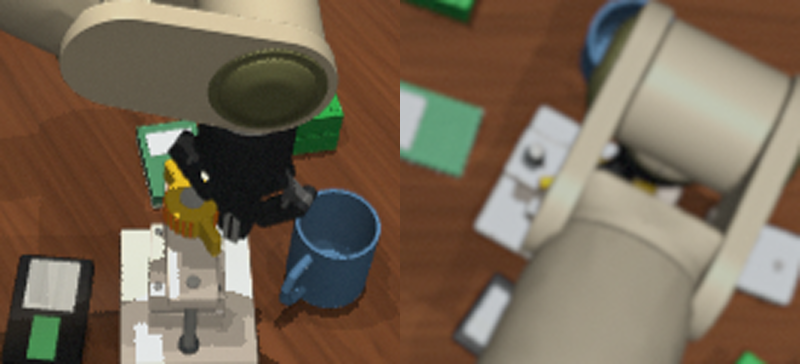

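The side crop shows the tip just behind the near wing, clear of the hub, with the force near zero. Next is the stroke table.

```bash
cat >> h.py <<'E'
def table(phi0,step,n,r=40.,dz=-0.2):
    f=lambda d: r*np.array([np.cos(np.radians(d)),np.sin(np.radians(d))])
    cum=f(phi0).round(1); 
    for k in range(1,n+1):
        d=(f(phi0+step*k)-cum).round(1); cum=cum+d
        print([float(d[0]),float(d[1]),dz,round(float(np.radians(step)),3),-1],end=",\n" if k%10==0 else ", ")
E
python3 -c "
from h import *
table(-60,-7,30)"
```

```text
[-4.4, -2.2, -0.2, -0.122, -1], [-4.6, -1.7, -0.2, -0.122, -1], [-4.7, -1.0, -0.2, -0.122, -1], [-4.9, -0.5, -0.2, -0.122, -1], [-4.9, 0.2, -0.2, -0.122, -1], [-4.8, 0.7, -0.2, -0.122, -1], [-4.7, 1.3, -0.2, -0.122, -1], [-4.5, 1.8, -0.2, -0.122, -1], [-4.3, 2.5, -0.2, -0.122, -1], [-3.9, 2.9, -0.2, -0.122, -1],
[-3.6, 3.3, -0.2, -0.122, -1], [-3.1, 3.8, -0.2, -0.122, -1], [-2.6, 4.1, -0.2, -0.122, -1], [-2.1, 4.4, -0.2, -0.122, -1], [-1.5, 4.6, -0.2, -0.122, -1], [-1.0, 4.8, -0.2, -0.122, -1], [-0.4, 4.9, -0.2, -0.122, -1], [0.2, 4.9, -0.2, -0.122, -1], [0.8, 4.8, -0.2, -0.122, -1], [1.4, 4.7, -0.2, -0.122, -1],
[2.0, 4.5, -0.2, -0.122, -1], [2.4, 4.2, -0.2, -0.122, -1], [3.0, 3.8, -0.2, -0.122, -1], [3.4, 3.5, -0.2, -0.122, -1], [3.9, 3.1, -0.2, -0.122, -1], [4.1, 2.5, -0.2, -0.122, -1], [4.5, 2.0, -0.2, -0.122, -1], [4.6, 1.5, -0.2, -0.122, -1], [4.8, 0.9, -0.2, -0.122, -1], [4.9, 0.3, -0.2, -0.122, -1],
```

Request:
move_arm(
  increments=[
    [-4.4,-2.2,-0.2,-0.122,-1],
    [-4.6,-1.7,-0.2,-0.122,-1],
    [-4.7,-1.0,-0.2,-0.122,-1],
    [-4.9,-0.5,-0.2,-0.122,-1],
    [-4.9,0.2,-0.2,-0.122,-1],
    [-4.8,0.7,-0.2,-0.122,-1],
    [-4.7,1.3,-0.2,-0.122,-1],
    [-4.5,1.8,-0.2,-0.122,-1],
    [-4.3,2.5,-0.2,-0.122,-1],
    [-3.9,2.9,-0.2,-0.122,-1],
  ],
)

```text
time_s: 5.25
tool_pos: [0.5022, -0.1494, 0.1519]
eef_rot: [[0.64, 0.001, -0.768], [0.768, -0.002, 0.64], [-0.001, -1.0, -0.003]]
force: [0.1, -4.4, -0.2]
width: -0.0004
```

```bash
python3 - <<'E'
from h import *
c=snap("side","pics/side3.png")
s=robot.sense();p=s["tool_pos"];d=p[:2]-[.5275,-.1175];print(p,s["force"],s["moment"],np.hypot(*d),np.degrees(np.arctan2(d[1],d[0])),s["joints"])
b=c["image"][190:340,270:435]
cv2.imwrite("pics/c3.png",cv2.resize(b,(660,600),interpolation=cv2.INTER_CUBIC))
E
```

```text
[ 0.5018 -0.149   0.1518] [-0.0059 -3.7091 -0.4231] [-0.6813  0.0627  0.0531] 0.040650011441475314 -129.28992677490078 [-0.5143  0.408   1.5017 -0.0015  1.2302 -1.385 ]
```

View pics/c3.png

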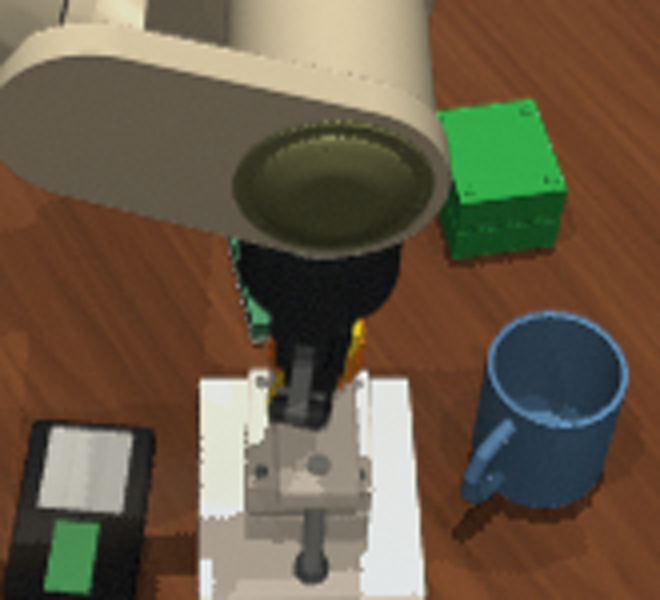

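The far wing now shows at the right of the hub, about (360,272) full-frame, so the screw turns, with about 4 N of reaction. I continue the stroke.

Request:
move_arm(
  increments=[
    [-3.6,3.3,-0.2,-0.122,-1],
    [-3.1,3.8,-0.2,-0.122,-1],
    [-2.6,4.1,-0.2,-0.122,-1],
    [-2.1,4.4,-0.2,-0.122,-1],
    [-1.5,4.6,-0.2,-0.122,-1],
    [-1.0,4.8,-0.2,-0.122,-1],
    [-0.4,4.9,-0.2,-0.122,-1],
    [0.2,4.9,-0.2,-0.122,-1],
    [0.8,4.8,-0.2,-0.122,-1],
    [1.4,4.7,-0.2,-0.122,-1],
  ],
)

```text
time_s: 6.55
tool_pos: [0.4891, -0.1038, 0.1492]
eef_rot: [[0.942, -0.003, 0.335], [-0.335, 0.0, 0.942], [-0.003, -1.0, -0.001]]
force: [-5.3, -0.8, -0.7]
width: -0.0002
```

Request:
move_arm(
  increments=[
    [2.0,4.5,-0.2,-0.122,-1],
    [2.4,4.2,-0.2,-0.122,-1],
    [3.0,3.8,-0.2,-0.122,-1],
    [3.4,3.5,-0.2,-0.122,-1],
    [3.9,3.1,-0.2,-0.122,-1],
    [4.1,2.5,-0.2,-0.122,-1],
    [4.5,2.0,-0.2,-0.122,-1],
    [4.6,1.5,-0.2,-0.122,-1],
    [4.8,0.9,-0.2,-0.122,-1],
    [0,0,0,0,-1],
  ],
)

```text
time_s: 7.8
tool_pos: [0.5223, -0.0773, 0.1472]
eef_rot: [[0.135, -0.002, 0.991], [-0.991, 0.001, 0.135], [-0.002, -1.0, -0.002]]
force: [-2.4, 4.2, -2.3]
width: 0.0001
```

```bash
python3 - <<'E'
from h import *
c=snap("side","pics/side4.png")
s=robot.sense();p=s["tool_pos"];d=p[:2]-[.5275,-.1175];print(p,s["force"],np.hypot(*d),np.degrees(np.arctan2(d[1],d[0])),s["joints"])
b=c["image"][190:340,270:435]
cv2.imwrite("pics/c4.png",cv2.resize(b,(660,600),interpolation=cv2.INTER_CUBIC))
E
```

```text
[ 0.5223 -0.0775  0.1473] [-3.0711  4.1122 -2.6766] 0.04037961618620411 97.44213914047963 [-0.372   0.4216  1.4937  0.0006  1.2281  1.0618]
```

View pics/c4.png

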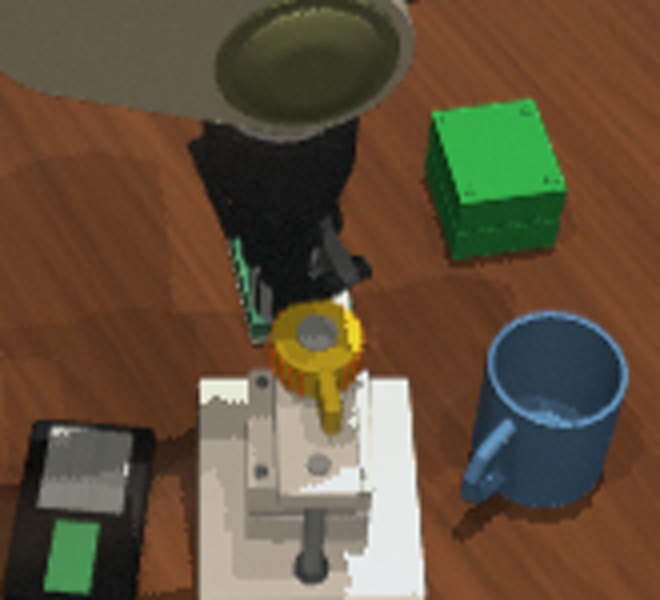

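```bash
python3 - <<'E'
from h import *
z=.167
h,t=ray("side",349.2,273.2,z),ray("side",353.2,296.5,z-.003)
print(h,t,np.hypot(*(t-h)[:2]),np.degrees(np.arctan2(*(t-h)[1::-1])))
for b in (-105,-110,-115,-120,-125): print(b,(proj("side",[.5275+.048*np.cos(np.radians(b)),-.1175+.048*np.sin(np.radians(b)),z])-[270,190])*4,(proj("side",[.5275,-.1175,z])-[270,190])*4)
E
```

```text
[ 0.529  -0.1168  0.167 ] [ 0.5077 -0.1688  0.164 ] 0.05625748708742116 -112.34596759958218
-105 [340.4999 409.6281] [314.9644 334.9192]
-110 [332.5141 410.9981] [314.9644 334.9192]
-115 [324.3849 411.7715] [314.9644 334.9192]
-120 [316.1799 411.9416] [314.9644 334.9192]
-125 [307.9677 411.5068] [314.9644 334.9192]
```

The screw turned about 196°. The near wing is now at a bearing of about -111° (tip at full-frame (353,296)). I lift out and go round to come in behind it.

Request:
move_arm(
  increments=[
    [-5,-0.6,0,0,-1],
    [0,0,20,0,-1],
    [0,0,20,0.181,-1],
    [0,0,20,0.181,-1],
    [3.4,-13,0,0.181,-1],
    [3.4,-13,0,0.181,-1],
    [3.4,-13,0,0.181,-1],
    [3.4,-13,0,0.181,-1],
    [3.4,-13,0,0.181,-1],
    [3.4,-13,0,0.181,-1],
  ],
)

```text
time_s: 9.1
tool_pos: [0.5384, -0.1578, 0.2082]
eef_rot: [[1.0, 0.002, -0.017], [0.017, -0.002, 1.0], [0.002, -1.0, -0.002]]
force: [-0.3, 0.0, 0.1]
width: -0.0004
```

Request:
move_arm(
  increments=[
    [0,0,0,0.181,-1],
    [0,0,0,0.181,-1],
    [0,0,0,0.181,-1],
    [0,0,0,0.181,-1],
    [0,0,0,0.181,-1],
    [0,0,0,0.181,-1],
    [0,0,0,0.181,-1],
    [0,0,0,0.181,-1],
    [0,0,0,0.181,-1],
    [0,0,0,0.181,-1],
  ],
)

```text
time_s: 10.35
tool_pos: [0.5383, -0.1574, 0.2082]
eef_rot: [[-0.254, 0.002, -0.967], [0.967, -0.002, -0.254], [-0.002, -1.0, -0.001]]
force: [0.5, -0.4, 0.3]
width: 0.0
```

```bash
python3 - <<'E'
from h import *
c=snap("side","pics/side5.png")
s=robot.sense();p=s["tool_pos"];d=p[:2]-[.5275,-.1175];print(p,s["force"],np.hypot(*d),np.degrees(np.arctan2(d[1],d[0])),s["joints"],s["eef_rot"][:,0])
b=c["image"][190:340,270:435]
cv2.imwrite("pics/c5.png",cv2.resize(b,(660,600),interpolation=cv2.INTER_CUBIC))
E
```

```text
[ 0.5383 -0.1574  0.2082] [-0.788   0.5009 -0.0453] 0.04133140121869157 -74.8658164759647 [-0.4953  0.416   1.3092 -0.0006  1.414  -2.3296] [-0.2605  0.9655 -0.002 ]
```

View pics/c5.png

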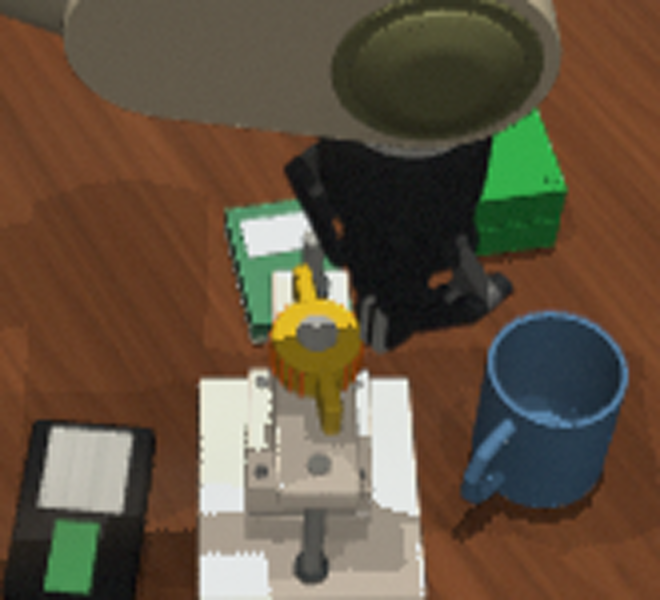

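```bash
python3 -c "
from h import *
table(-75,-7,28)"
```

```text
[-4.8, -1.0, -0.2, -0.122, -1], [-4.9, -0.4, -0.2, -0.122, -1], [-4.9, 0.2, -0.2, -0.122, -1], [-4.8, 0.8, -0.2, -0.122, -1], [-4.7, 1.4, -0.2, -0.122, -1], [-4.5, 2.0, -0.2, -0.122, -1], [-4.2, 2.4, -0.2, -0.122, -1], [-3.8, 3.0, -0.2, -0.122, -1], [-3.5, 3.4, -0.2, -0.122, -1], [-3.1, 3.9, -0.2, -0.122, -1],
[-2.5, 4.1, -0.2, -0.122, -1], [-2.0, 4.5, -0.2, -0.122, -1], [-1.5, 4.6, -0.2, -0.122, -1], [-0.9, 4.8, -0.2, -0.122, -1], [-0.3, 4.9, -0.2, -0.122, -1], [0.3, 4.9, -0.2, -0.122, -1], [0.9, 4.8, -0.2, -0.122, -1], [1.5, 4.6, -0.2, -0.122, -1], [2.0, 4.5, -0.2, -0.122, -1], [2.5, 4.1, -0.2, -0.122, -1],
[3.1, 3.9, -0.2, -0.122, -1], [3.5, 3.4, -0.2, -0.122, -1], [3.8, 3.0, -0.2, -0.122, -1], [4.2, 2.4, -0.2, -0.122, -1], [4.5, 2.0, -0.2, -0.122, -1], [4.7, 1.4, -0.2, -0.122, -1], [4.8, 0.8, -0.2, -0.122, -1], [4.9, 0.2, -0.2, -0.122, -1],
```

Request:
move_arm(
  increments=[
    [0,0.5,-8,0,-1],
    [0,0,-8,0,-1],
    [0,0,-8,0,-1],
    [0,0,-8,0,-1],
    [0,0,-8,0,-1],
    [0,0,-8,0,-1],
    [0,0,-8,0,-1],
    [0,0,-5,0,-1],
    [0,0,0,0,-1],
    [0,0,0,0,-1],
  ],
)

```text
time_s: 11.65
tool_pos: [0.5383, -0.1562, 0.1468]
eef_rot: [[-0.247, 0.0, -0.969], [0.969, -0.0, -0.247], [-0.0, -1.0, -0.0]]
force: [0.2, -0.2, 0.8]
width: -0.0
```

Request:
move_arm(
  increments=[
    [-4.8,-1.0,-0.2,-0.122,-1],
    [-4.9,-0.4,-0.2,-0.122,-1],
    [-4.9,0.2,-0.2,-0.122,-1],
    [-4.8,0.8,-0.2,-0.122,-1],
    [-4.7,1.4,-0.2,-0.122,-1],
    [-4.5,2.0,-0.2,-0.122,-1],
    [-4.2,2.4,-0.2,-0.122,-1],
    [-3.8,3.0,-0.2,-0.122,-1],
    [-3.5,3.4,-0.2,-0.122,-1],
    [-3.1,3.9,-0.2,-0.122,-1],
  ],
)

```text
time_s: 12.9
tool_pos: [0.4949, -0.1414, 0.1449]
eef_rot: [[0.828, 0.0, -0.561], [0.561, -0.002, 0.828], [-0.001, -1.0, -0.002]]
force: [-3.1, -4.7, -0.2]
width: 0.0001
```

Request:
move_arm(
  increments=[
    [-2.5,4.1,-0.2,-0.122,-1],
    [-2.0,4.5,-0.2,-0.122,-1],
    [-1.5,4.6,-0.2,-0.122,-1],
    [-0.9,4.8,-0.2,-0.122,-1],
    [-0.3,4.9,-0.2,-0.122,-1],
    [0.3,4.9,-0.2,-0.122,-1],
    [0.9,4.8,-0.2,-0.122,-1],
    [1.5,4.6,-0.2,-0.122,-1],
    [2.0,4.5,-0.2,-0.122,-1],
    [2.5,4.1,-0.2,-0.122,-1],
  ],
)

```text
time_s: 14.15
tool_pos: [0.4937, -0.0942, 0.1423]
eef_rot: [[0.812, -0.003, 0.584], [-0.584, 0.001, 0.812], [-0.003, -1.0, -0.001]]
force: [-5.3, 0.1, -1.0]
width: -0.0001
```

```bash
python3 - <<'E'
from h import *
c=snap("side","pics/side6.png")
s=robot.sense();p=s["tool_pos"];d=p[:2]-[.5275,-.1175];print(p,s["force"],np.hypot(*d),np.degrees(np.arctan2(d[1],d[0])),s["joints"],s["eef_rot"][:,0])
b=c["image"][190:340,270:435]
cv2.imwrite("pics/c6.png",cv2.resize(b,(660,600),interpolation=cv2.INTER_CUBIC))
E
```

```text
[ 0.494  -0.0939  0.1423] [-4.752   0.4715  0.0131] 0.04097110431072287 144.77072646143404 [-0.4234  0.3885  1.5679 -0.0005  1.1882  0.2051] [ 0.809  -0.5878 -0.0028]
```

View pics/c6.png

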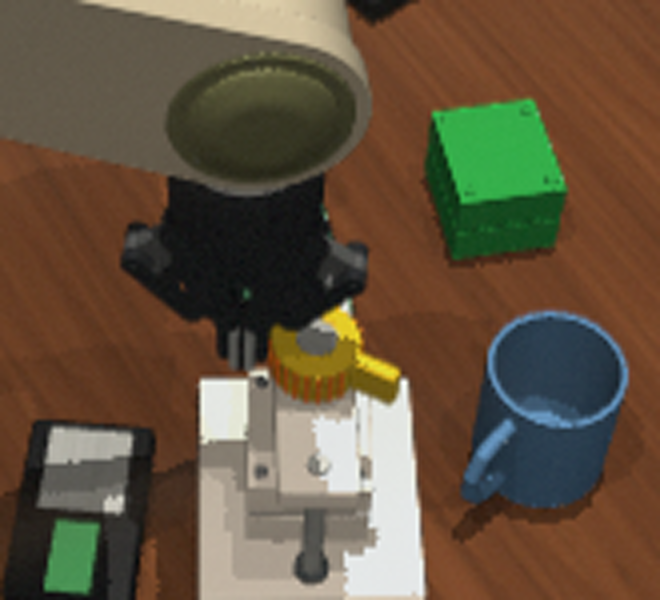

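The opposite wing is now at the lower right, with its tip at about (369,286), and the arm feels about 5 N. I carry on with smaller steps as it gets tight.

Request:
move_arm(
  increments=[
    [3.1,3.9,-0.2,-0.122,-1],
    [3.5,3.4,-0.2,-0.122,-1],
    [3.8,3.0,-0.2,-0.122,-1],
    [2.1,1.2,-0.1,-0.061,-1],
    [2.1,1.2,-0.1,-0.061,-1],
    [2.2,1.0,-0.1,-0.061,-1],
    [0,0,0,0,-1],
    [0,0,0,0,-1],
    [0,0,0,0,-1],
    [0,0,0,0,-1],
  ],
)

```text
time_s: 15.45
tool_pos: [0.5116, -0.081, 0.1416]
eef_rot: [[0.391, -0.0, 0.92], [-0.92, 0.0, 0.391], [-0.0, -1.0, -0.0]]
force: [-3.7, 2.6, -1.9]
width: -0.0001
```

```bash
cat > st.py <<'E'
from h import *
s=robot.sense();p=s["tool_pos"];d=p[:2]-[.5275,-.1175];print(p,s["force"],np.hypot(*d),np.degrees(np.arctan2(d[1],d[0])))
E
python3 st.py
```

```text
[ 0.5116 -0.081   0.1416] [-3.7345  2.6034 -1.9417] 0.039840117361641905 113.48549719406984
```

Not tight yet, about 4 N. Small steps on.

Request:
move_arm(
  increments=[
    [2.2,1.0,-0.1,-0.061,-1],
    [2.3,0.9,-0.1,-0.061,-1],
    [2.3,0.8,-0.1,-0.061,-1],
    [2.4,0.6,-0.1,-0.061,-1],
    [0,0,0,0,-1],
    [0,0,0,0,-1],
    [0,0,0,0,-1],
    [0,0,0,0,-1],
    [0,0,0,0,-1],
    [0,0,0,0,-1],
  ],
)

```text
time_s: 16.7
tool_pos: [0.5184, -0.0775, 0.1409]
eef_rot: [[0.158, -0.007, 0.987], [-0.988, 0.001, 0.158], [-0.002, -1.0, -0.006]]
force: [-15.6, 1.7, 2.6]
width: -0.0001
```

```bash
python3 st.py
```

```text
[ 0.5184 -0.0775  0.1409] [-15.6118   1.6607   2.6156] 0.04105009830705783 102.75667275691818
```

The pad is biting, at 15.6 N. I press on in small steps, watching the force.

Request:
move_arm(
  increments=[
    [1.2,0.1,0,-0.03,-1],
    [1.2,0.1,0,-0.03,-1],
    [0,0,0,0,-1],
    [0,0,0,0,-1],
    [0,0,0,0,-1],
    [0,0,0,0,-1],
    [0,0,0,0,-1],
    [0,0,0,0,-1],
    [0,0,0,0,-1],
    [0,0,0,0,-1],
  ],
)

```text
time_s: 17.95
tool_pos: [0.5197, -0.0769, 0.1407]
eef_rot: [[0.098, -0.009, 0.995], [-0.995, 0.001, 0.098], [-0.002, -1.0, -0.009]]
force: [-21.2, 1.7, 5.2]
width: -0.0003
```

```bash
python3 st.py; python3 - <<'E'
from h import *
c=snap("side","pics/side7.png")
b=c["image"][190:340,270:435]
cv2.imwrite("pics/c7.png",cv2.resize(b,(660,600),interpolation=cv2.INTER_CUBIC))
E
```

```text
[ 0.5197 -0.0769  0.1407] [-21.1928   1.7347   5.1962] 0.0413265905300183 100.88469526249887
```

View pics/c7.png

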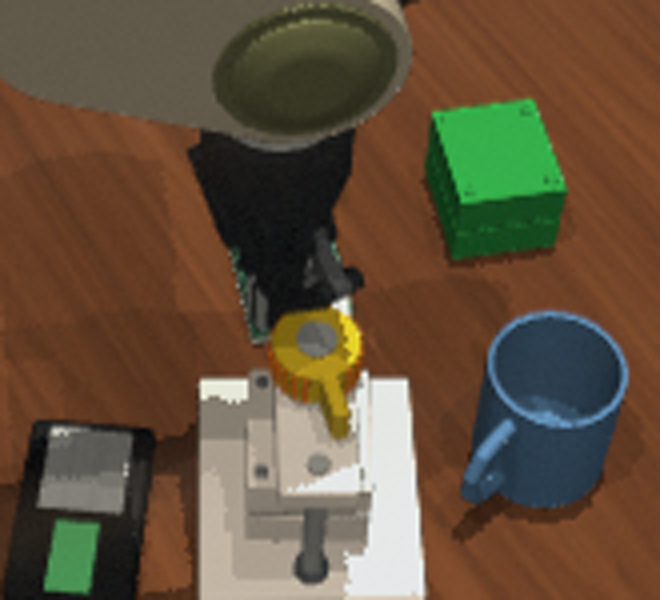

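Request:
move_arm(
  increments=[
    [1.2,0.0,0,-0.03,-1],
    [1.2,0.0,0,-0.03,-1],
    [1.2,-0.1,0,-0.03,-1],
    [0,0,0,0,-1],
    [0,0,0,0,-1],
    [0,0,0,0,-1],
    [0,0,0,0,-1],
    [0,0,0,0,-1],
    [0,0,0,0,-1],
    [0,0,0,0,-1],
  ],
)

```text
time_s: 19.25
tool_pos: [0.5218, -0.0762, 0.1406]
eef_rot: [[0.009, -0.013, 1.0], [-1.0, 0.003, 0.009], [-0.003, -1.0, -0.013]]
force: [-28.1, 5.0, 9.8]
width: 0.0004
```

```bash
python3 st.py
```

```text
[ 0.5218 -0.0762  0.1406] [-28.1041   4.9756   9.7699] 0.04169950423423451 97.8349063888141
```

Request:
move_arm(
  increments=[
    [1.2,-0.1,0,-0.01,-1],
    [1.2,-0.2,0,-0.01,-1],
    [0.8,-0.2,0,-0.01,-1],
    [0,0,0,0,-1],
    [0,0,0,0,-1],
    [0,0,0,0,-1],
    [0,0,0,0,-1],
    [0,0,0,0,-1],
    [0,0,0,0,-1],
    [0,0,0,0,-1],
  ],
)

```text
time_s: 20.5
tool_pos: [0.5235, -0.0761, 0.1404]
eef_rot: [[-0.021, -0.017, 1.0], [-1.0, 0.004, -0.021], [-0.004, -1.0, -0.017]]
force: [-34.2, 7.7, 14.1]
width: -0.0002
```

```bash
python3 st.py; python3 - <<'E'
from h import *
c=snap("side","pics/side8.png")
b=c["image"][190:340,270:435]
cv2.imwrite("pics/c8.png",cv2.resize(b,(660,600),interpolation=cv2.INTER_CUBIC))
z=.161
for b in (-95,-100,-105,-110,-115): print(b,(proj("side",[.5275+.048*np.cos(np.radians(b)),-.1175+.048*np.sin(np.radians(b)),z])-[270,190])*4,(proj("side",[.5275,-.1175,z])-[270,190])*4)
E
```

```text
[ 0.5235 -0.0761  0.1404] [-34.1811   7.7129  14.0843] 0.04156770983618469 95.45427877050561
-95 [355.1563 411.5512] [314.5539 341.4685]
-100 [347.6901 414.066 ] [314.5539 341.4685]
-105 [339.9516 416.0153] [314.5539 341.4685]
-110 [332.0047 417.3815] [314.5539 341.4685]
-115 [323.9152 418.1526] [314.5539 341.4685]
```

View pics/c8.png

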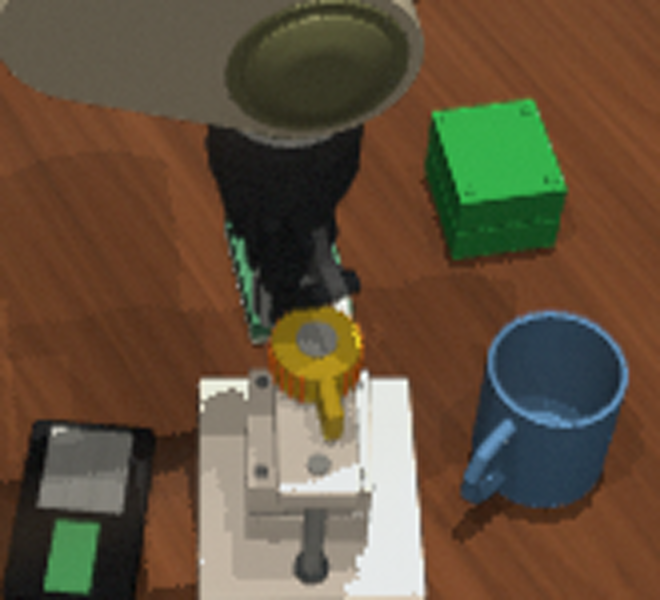

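The wing now sits about 5° further on, at a bearing of about -110°, with roughly 38 N in total, so it is firmly tight. I back off, lift out and look.

Request:
move_arm(
  increments=[
    [-5,0,0,0,-1],
    [-5,-0.5,0,0,-1],
    [-5,-1.5,0,0,-1],
    [-5,-2,0,0,-1],
    [0,0,0,0,-1],
    [0,0,15,0,-1],
    [0,0,25,0,-1],
    [0,0,25,0,-1],
    [0,0,25,0,-1],
    [0,0,10,0,-1],
  ],
)

```text
time_s: 21.8
tool_pos: [0.5113, -0.0828, 0.2431]
eef_rot: [[-0.022, 0.005, 1.0], [-1.0, -0.002, -0.022], [0.002, -1.0, 0.005]]
force: [-0.1, -0.5, -1.0]
width: 0.0002
```

Request:
move_arm(
  increments=[
    [-15,40,0,0,-1],
    [-15,40,0,0,-1],
    [-15,40,0,0,-1],
    [-15,40,0,0,-1],
    [-15,40,0,0,-1],
    [-15,40,0,0,-1],
    [-15,40,0,0,-1],
    [-15,40,0,0,-1],
    [0,0,0,0,-1],
    [0,0,0,0,-1],
  ],
)

```text
time_s: 23.05
tool_pos: [0.3906, 0.2376, 0.241]
eef_rot: [[-0.022, 0.001, 1.0], [-1.0, -0.0, -0.022], [0.0, -1.0, 0.001]]
force: [1.0, 0.0, -0.8]
width: -0.0001
```

```bash
python3 st.py; python3 - <<'E'
from h import *
c=snap("side","pics/side9.png");t=snap("top","pics/top9.png")
b=c["image"][235:355,300:400]; a=t["image"][190:290,330:430]
cv2.imwrite("pics/c9.png",np.hstack([cv2.resize(b,(350,420),interpolation=cv2.INTER_CUBIC),cv2.resize(a,(420,420),interpolation=cv2.INTER_CUBIC)]))
E
```

```text
[0.3906 0.2376 0.241 ] [ 1.0417  0.0356 -0.7854] 0.38053845940122627 111.07917188323853
```

View pics/c9.png

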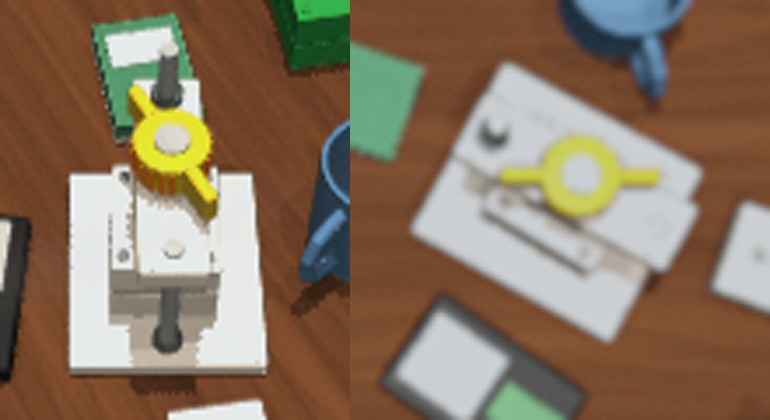

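View pics/top9.png

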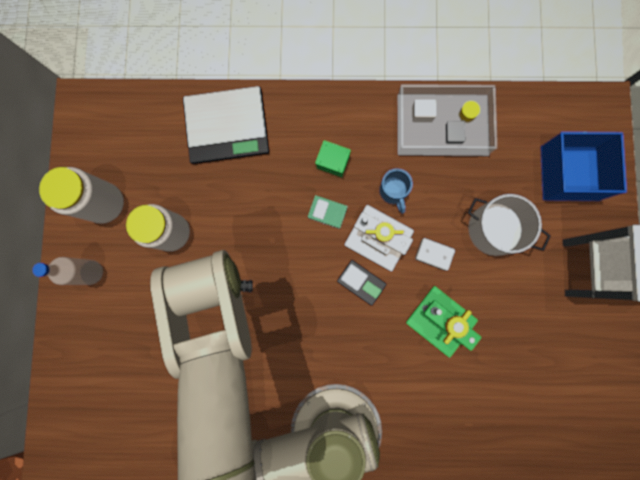

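```bash
python3 - <<'E'
from h import *
from scipy.optimize import least_squares
def ymask(fn):
    im=cv2.imread(fn).astype(int); b,g,r=im[...,0],im[...,1],im[...,2]
    return ((r-b>70)&(g-b>50)).astype(np.uint8)
def model(name,th,z,ax):
    # render top+side silhouette by points hull
    m=np.zeros((480*4,640*4),np.uint8)
    def hull(P):
        q=np.array([proj(name,p) for p in P]); cv2.fillConvexPoly(m,cv2.convexHull(((q+.5)*4).astype(np.int32)),1)
    a=np.linspace(0,2*np.pi,40)
    hull([[ax[0]+.024*np.cos(t),ax[1]+.024*np.sin(t),z+s] for t in a for s in(-.013,.013)])
    e=np.array([np.cos(th),np.sin(th)]);n=np.array([-e[1],e[0]])
    for sg in(-1,1): hull([[*(ax+sg*e*u+n*w),z+s] for u in(.02,.048) for w in(-.005,.005) for s in(-.013,.013)])
    return cv2.resize(m.astype(np.float32),(640,480),interpolation=cv2.INTER_AREA)
for tag in("0","9"):
  for n,box in(("side",(240,310,325,375)),("top",(205,250,355,415))):
    M=ymask(f"pics/{n}{tag}.png"); y0,y1,x0,x1=box; M=M[y0:y1,x0:x1]
    best=[]
    for z in ([.162,.160,.158] if tag=="0" else [.150,.148,.146]):
      for th in range(76,104,2):
        for dx in(-.003,0,.003):
          for dy in(-.003,0,.003):
            R=model(n,np.radians(th),z,np.array([.5275+dx,-.1175+dy]))[y0:y1,x0:x1]
            best.append((abs(R-M).sum(),z,th,dx,dy))
    best.sort();print(tag,n,M.sum());[print("  ",*b) for b in best[:4]]
E
```

```text
0 side 491
   172.0 0.158 86 0.003 0.003
   173.75 0.158 84 0.003 0.003
   174.5625 0.158 88 0.003 0.003
   174.5625 0.16 86 0.003 0.003
0 top 261
   181.3125 0.158 90 0 0
   181.375 0.162 90 0 0
   181.9375 0.16 90 0 0
   182.0625 0.158 88 0 0
9 side 499
   155.4375 0.146 88 0.003 0.003
   159.0 0.146 90 0.003 0.003
   159.3125 0.148 88 0.003 0.003
   162.5 0.148 90 0.003 0.003
9 top 264
   167.1875 0.15 90 0 0
   167.4375 0.146 92 0 0
   168.0625 0.146 90 0 0
   168.875 0.148 92 0 0
```

The angle comes out about 2° short of a full turn from the start, and that release gave roughly 8° more spring-back than the force curve suggests. The linkage may have dragged on the hub, so I'm not taking the clamp for granted. I go in again higher and farther out, where there is room, and feel for it.

Request:
move_arm(
  increments=[
    [20.3,-48.9,0,0.08,-1],
    [20.3,-48.9,0,0.08,-1],
    [20.3,-48.9,0,0.08,-1],
    [20.3,-48.9,0,0.08,-1],
    [20.3,-48.9,0,0.08,-1],
    [20.3,-48.9,0,0.08,-1],
    [20.3,-48.9,0,0.08,-1],
    [20.3,-48.9,0,0.08,-1],
    [0,0,0,0,-1],
    [0,0,0,0,-1],
  ],
)

```text
time_s: 24.4
tool_pos: [0.5522, -0.1537, 0.241]
eef_rot: [[0.578, -0.0, 0.816], [-0.816, 0.0, 0.578], [-0.001, -1.0, -0.0]]
force: [0.1, 0.4, 0.3]
width: 0.0001
```

```bash
python3 st.py
```

```text
[ 0.5522 -0.1537  0.241 ] [0.0959 0.357  0.2647] 0.043838175757400545 -55.780991261658826
```

Request:
move_arm(
  increments=[
    [0,0,-15,0,-1],
    [0,0,-15,0,-1],
    [0,0,-15,0,-1],
    [0,0,-15,0,-1],
    [0,0,-12,0,-1],
    [0,0,-12,0,-1],
    [0,0,-7,0,-1],
    [0,0,-5,0,-1],
    [0,0,0,0,-1],
    [0,0,0,0,-1],
  ],
)

```text
time_s: 25.65
tool_pos: [0.5528, -0.1533, 0.1456]
eef_rot: [[0.579, 0.001, 0.815], [-0.815, -0.0, 0.579], [0.001, -1.0, 0.0]]
force: [-0.2, -0.1, -0.6]
width: 0.0
```

```bash
python3 st.py; python3 -c "
from h import *
table(-56,-4,12,r=44.,dz=0)
c=snap('side','pics/side10.png')
b=c['image'][190:340,270:435]
cv2.imwrite('pics/c10.png',cv2.resize(b,(660,600),interpolation=cv2.INTER_CUBIC))"
```

```text
[ 0.5528 -0.1533  0.1456] [-0.2132 -0.1221 -0.573 ] 0.04383987527262895 -54.8121251975003
[-2.6, -1.6, 0, -0.07, -1], [-2.7, -1.4, 0, -0.07, -1], [-2.8, -1.3, 0, -0.07, -1], [-2.9, -1.0, 0, -0.07, -1], [-3.0, -0.9, 0, -0.07, -1], [-3.0, -0.6, 0, -0.07, -1], [-3.0, -0.5, 0, -0.07, -1], [-3.1, -0.2, 0, -0.07, -1], [-3.0, 0.0, 0, -0.07, -1], [-3.1, 0.2, 0, -0.07, -1],
[-3.0, 0.5, 0, -0.07, -1], [-3.0, 0.6, 0, -0.07, -1],
```

View pics/c10.png

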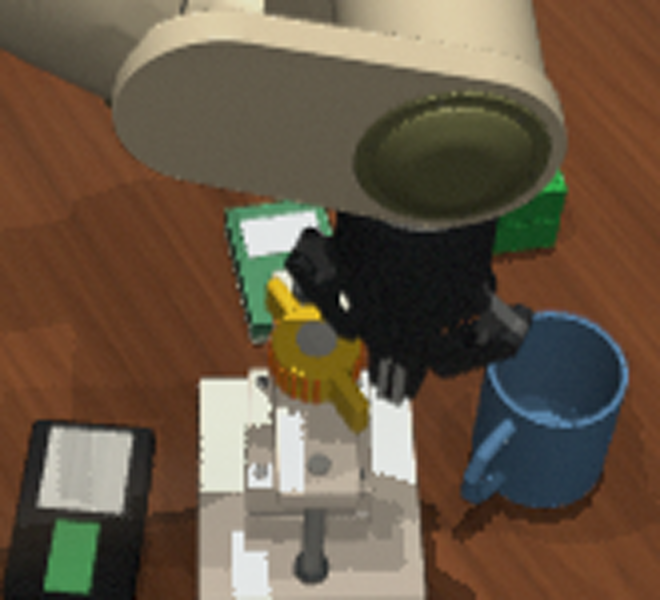

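The tip is behind the near wing, at about (366,284), and clear of it. I feel forward in small steps.

Request:
move_arm(
  increments=[
    [-2.6,-1.6,0,-0.07,-1],
    [-2.7,-1.4,0,-0.07,-1],
    [-2.8,-1.3,0,-0.07,-1],
    [0,0,0,0,-1],
    [0,0,0,0,-1],
    [0,0,0,0,-1],
    [0,0,0,0,-1],
    [0,0,0,0,-1],
    [0,0,0,0,-1],
    [0,0,0,0,-1],
  ],
)

```text
time_s: 26.95
tool_pos: [0.5445, -0.1576, 0.1452]
eef_rot: [[0.397, 0.0, 0.918], [-0.918, -0.0, 0.397], [0.0, -1.0, 0.0]]
force: [-0.6, -0.9, 0.2]
width: 0.0003
```

Request:
move_arm(
  increments=[
    [-1.4,-0.5,0,-0.035,-1],
    [-1.5,-0.5,0,-0.035,-1],
    [0,0,0,0,-1],
    [0,0,0,0,-1],
    [0,0,0,0,-1],
    [0,0,0,0,-1],
    [0,0,0,0,-1],
    [0,0,0,0,-1],
    [0,0,0,0,-1],
    [0,0,0,0,-1],
  ],
)

```text
time_s: 28.2
tool_pos: [0.5416, -0.1586, 0.1452]
eef_rot: [[0.331, -0.0, 0.943], [-0.943, -0.0, 0.331], [0.0, -1.0, -0.0]]
force: [3.6, 0.2, -1.7]
width: 0.0001
```

```bash
python3 st.py
```

```text
[ 0.5416 -0.1586  0.1452] [ 3.6142  0.2374 -1.6615] 0.04341666216943923 -71.07392857869043
```

Request:
move_arm(
  increments=[
    [-1.5,-0.4,0,-0.035,-1],
    [-1.5,-0.4,0,-0.035,-1],
    [0,0,0,0,-1],
    [0,0,0,0,-1],
    [0,0,0,0,-1],
    [-1.5,-0.3,0,-0.035,-1],
    [-1.5,-0.3,0,-0.035,-1],
    [0,0,0,0,-1],
    [0,0,0,0,-1],
    [0,0,0,0,-1],
  ],
)

```text
time_s: 29.45
tool_pos: [0.5361, -0.1602, 0.1452]
eef_rot: [[0.195, 0.001, 0.981], [-0.981, -0.0, 0.195], [0.001, -1.0, 0.001]]
force: [5.0, -1.9, -3.1]
width: 0.0003
```

```bash
python3 st.py
```

```text
[ 0.5361 -0.1602  0.1452] [ 5.0132 -1.8528 -3.1438] 0.04354233624605588 -78.63693549300119
```

It turned another 8° at friction force only, so the first release had backed it off slightly. I tighten again here.

Request:
move_arm(
  increments=[
    [-1.5,-0.2,0,-0.035,-1],
    [-1.5,-0.2,0,-0.035,-1],
    [-1.5,-0.1,0,-0.035,-1],
    [-1.5,-0.1,0,-0.035,-1],
    [-1.5,0,0,-0.035,-1],
    [-1.5,0,0,-0.035,-1],
    [0,0,0,0,-1],
    [0,0,0,0,-1],
    [0,0,0,0,-1],
    [0,0,0,0,-1],
  ],
)

```text
time_s: 30.7
tool_pos: [0.5301, -0.1619, 0.1455]
eef_rot: [[-0.014, 0.009, 1.0], [-1.0, -0.003, -0.014], [0.003, -1.0, 0.009]]
force: [20.2, -4.0, -12.1]
width: 0.0001
```

```bash
python3 st.py
```

```text
[ 0.5301 -0.1619  0.1455] [ 20.1544  -3.963  -12.1194] 0.04444517107402278 -86.63763134500128
```

Request:
move_arm(
  increments=[
    [-1.5,0.1,-0.3,-0.03,-1],
    [-1.5,0.1,-0.3,-0.03,-1],
    [-1.5,0.1,-0.3,-0.03,-1],
    [-1.0,0.1,0,-0.02,-1],
    [-1.0,0.1,0,-0.02,-1],
    [0,0,0,0,-1],
    [0,0,0,0,-1],
    [0,0,0,0,-1],
    [0,0,0,0,-1],
    [0,0,0,0,-1],
  ],
)

```text
time_s: 31.95
tool_pos: [0.5261, -0.1626, 0.1454]
eef_rot: [[-0.144, 0.016, 0.989], [-0.99, -0.006, -0.144], [0.003, -1.0, 0.017]]
force: [29.8, -8.4, -13.5]
width: 0.0001
```

```bash
python3 st.py
```

```text
[ 0.5261 -0.1626  0.1454] [ 29.8015  -8.364  -13.4916] 0.04508518711565169 -91.82881641653398
```

Request:
move_arm(
  increments=[
    [-1.2,0.1,0,-0.02,-1],
    [-1.2,0.1,0,-0.02,-1],
    [0,0,0,0,-1],
    [0,0,0,0,-1],
    [0,0,0,0,-1],
    [0,0,0,0,-1],
    [0,0,0,0,-1],
    [0,0,0,0,-1],
    [0,0,0,0,-1],
    [0,0,0,0,-1],
  ],
)

```text
time_s: 33.2
tool_pos: [0.5245, -0.1626, 0.1455]
eef_rot: [[-0.184, 0.018, 0.983], [-0.983, -0.006, -0.184], [0.003, -1.0, 0.019]]
force: [33.7, -8.5, -15.4]
width: 0.0
```

```bash
python3 st.py
```

```text
[ 0.5245 -0.1626  0.1455] [ 33.7106  -8.5095 -15.3947] 0.04521149956590625 -93.85266301622941
```

Request:
move_arm(
  increments=[
    [2,-0.5,0,0,-1],
    [2,-0.5,0,0,-1],
    [2,-0.5,0,0,-1],
    [2,-0.5,0,0,-1],
    [2,-0.5,0,0,-1],
    [2,-0.5,0,0,-1],
    [2,-0.5,0,0,-1],
    [2,-0.5,0,0,-1],
    [2,-0.5,0,0,-1],
    [2,-0.5,0,0,-1],
  ],
)

```text
time_s: 34.45
tool_pos: [0.5373, -0.1646, 0.1441]
eef_rot: [[-0.182, -0.001, 0.983], [-0.983, 0.001, -0.182], [-0.0, -1.0, -0.001]]
force: [0.2, -0.0, -0.3]
width: 0.0
```

```bash
python3 st.py; python3 -c "
from h import *
c=snap('side','pics/side11.png')
b=c['image'][190:340,270:435]
cv2.imwrite('pics/c11.png',cv2.resize(b,(660,600),interpolation=cv2.INTER_CUBIC))"
```

```text
[ 0.5373 -0.1646  0.1441] [ 0.203  -0.0485 -0.2859] 0.04807798931929203 -78.26791221777884
```

View pics/c11.png

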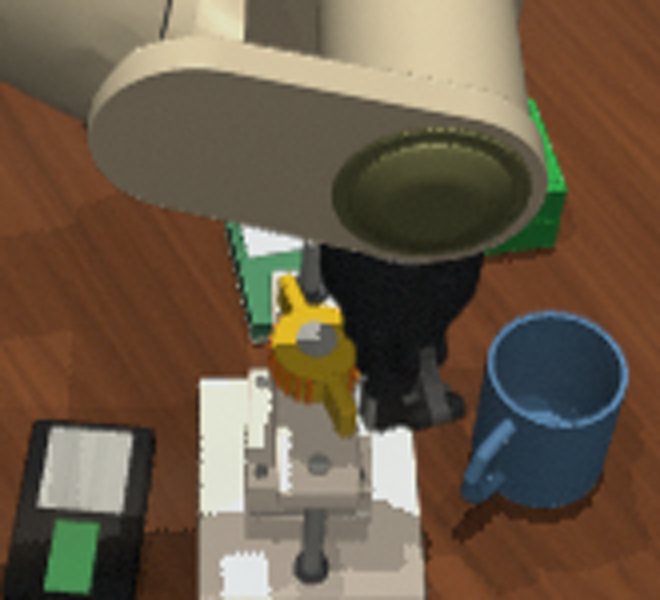

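The force is zero and the wing now rests at a bearing of about -100° (tip at (356,297)), 8–10° tighter than before. I step away a little more, then lift clear.

Request:
move_arm(
  increments=[
    [3,-1,0,0,-1],
    [3,-1,0,0,-1],
    [0,0,8,0,-1],
    [0,0,15,0,-1],
    [0,0,25,0,-1],
    [0,0,30,0,-1],
    [0,0,30,0,-1],
    [-8,20,0,0,-1],
    [-15,40,0,0,-1],
    [-20,50,0,0,-1],
  ],
)

```text
time_s: 35.75
tool_pos: [0.5003, -0.0562, 0.2533]
eef_rot: [[-0.183, 0.001, 0.983], [-0.983, -0.0, -0.183], [0.0, -1.0, 0.001]]
force: [0.4, 0.4, 0.3]
width: 0.0003
```

Request:
move_arm(
  increments=[
    [-20,50,0,0,-1],
    [-20,50,0,0,-1],
    [-20,50,0,0,-1],
    [-20,50,0,0,-1],
    [-20,50,0,0,-1],
    [-10,30,0,0,-1],
    [0,0,0,0,-1],
    [0,0,0,0,-1],
    [0,0,0,0,-1],
    [0,0,0,0,-1],
  ],
)

```text
time_s: 37.0
tool_pos: [0.391, 0.2225, 0.2524]
eef_rot: [[-0.182, 0.0, 0.983], [-0.983, -0.0, -0.182], [0.0, -1.0, 0.0]]
force: [1.1, 0.7, 0.4]
width: -0.0
```

```bash
python3 st.py; python3 - <<'E'
from h import *
c=snap("side","pics/side12.png");t=snap("top","pics/top12.png")
b=c["image"][235:355,300:400]; a=t["image"][190:290,330:430]
cv2.imwrite("pics/c12.png",np.hstack([cv2.resize(b,(350,420),interpolation=cv2.INTER_CUBIC),cv2.resize(a,(420,420),interpolation=cv2.INTER_CUBIC)]))
d=cv2.absdiff(cv2.imread("pics/side12.png"),cv2.imread("pics/side9.png")).max(2)[200:,250:]; ys,xs=np.where(d>60); print(len(xs),xs.min()+250,xs.max()+250,ys.min()+200,ys.max()+200)
E
```

```text
[0.391  0.2225 0.2524] [1.0886 0.6789 0.4106] 0.3663760644037803 111.87135570480535
219 251 362 258 331
```

View pics/c12.png

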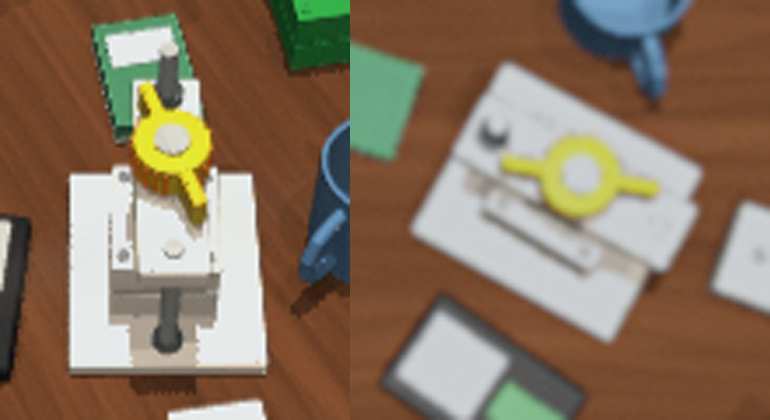

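View pics/side12.png

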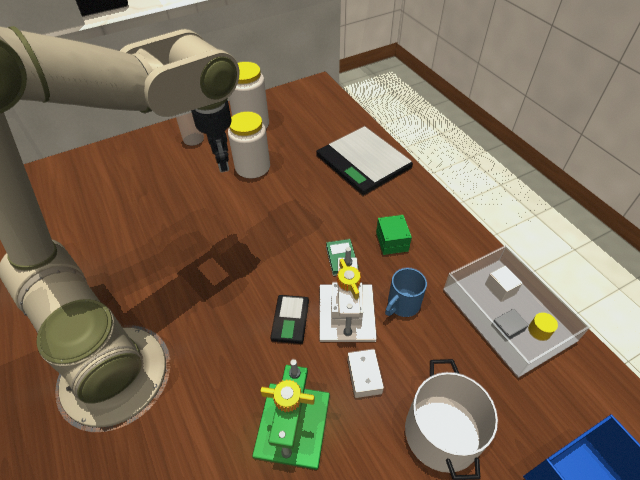

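The wing rests about 8.5° tighter than after the first release, which puts the screw at about 7.5 rad. The mould and bystanders look unchanged, and the arm is clear. I hand in.

```bash
python3 -c "
from rig import robot
print(robot.close_job(), robot.sense()['time_s'])"
```

```text
the job is handed in; nothing more can be done
the job is handed in; nothing more can be done
```

I tightened the white press with two long pushing strokes (about 196° and 180°) and a short final one, using the shut fingertips on the wings' trailing faces. I lifted out before the long column each time. I handed in after about 37 s.

- **First tightening didn't hold:** I pushed to about 38 N. After I let go, the wing had come back roughly 8° more than expected, probably because the gripper's linkage dragged on the hub. The screw then turned about 8° more at friction force only, so it was not yet properly clamped.
- **Second tightening:** I came in higher and farther out, pushed until the resistance built up to about 38 N in total, then released gently outward.
- **Last checks:**
  - The wing rests about 8.5° tighter than after the first release. That gives a joint angle of about 7.5 rad, which matches the expected 7.52. This rests on my image estimate and on assuming the joint's zero lies along the press's x.
  - The final pictures showed no shift of the mould or the things around the press, and the arm was clear.
- **Not confirmed:** I stopped at about 38 N to stay below 40 N, so the dead stop at 7.9 was not reached; I estimate about 7.7 under load.

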